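# Close the board-test fixture and start the test

## Task

Lower the orange pressure plate, kept level, onto the two guide pins of the test fixture, over the green power board, and press it down firmly, without ramming it, until both blue catches have snapped over its ends. Then take the probe pen from its stand, press the recessed red start button all the way down with the pen, and put the pen back in its stand. Leave everything else on the bench where it is.

Things in the scene. Friction and masses are not known exactly. Their poses are not given: they have to be found in the camera images.
- fixture: Bench test fixture, fixed on the bench: dark box, origin under it midway between its two guide pins, z up; x -102 to +59, y -96 to +96 mm, deck 45 mm high. In the middle a green board on spring probes, top at z = 60.5 mm, gives way under the plate's feet (back push to 15 N over the plate's last 7 mm). With the plate latched, its handle centre is at x = y = 0, z = 97.5 mm, and 96 mm if pushed hard on the stops.
- pin_left (a point): Tip of the steel guide pin at the fixture's y = +70 mm, 91 mm above its underside. Pin 12 mm in diameter, 1.2 mm chamfer at the tip, 28 mm long, standing on a 24 mm wide shoulder (the plate's hard stop, z = 63 mm).
- pin_right (a point): Tip of the other, like pin, at the fixture's y = -70 mm.
- plate_handle (a point): Centre of the loose pressure plate's handle, a black bar along the plate's y over its middle: 14 mm wide (x), 96 mm long, 16 mm tall. The point is 25 mm above the plate's top face and 33 mm above its underside. z up from the plate. The plate has two holes, 13 mm wide with a 1 mm chamfer below, vertical, at y = +70 and -70 mm, in 32 mm square bushing blocks flush below and 10 mm proud above.
- plate: The same plate: orange, 90 (x) x 190 (y) x 8 mm, about 0.42 kg, alike when turned half round. Origin under its middle at the bottom of its four 10 mm feet (on which it starts, standing on the bench), 43 mm below the handle's centre.
- catch_left (a joint): Blue snap catch at the fixture's +y end, rad: 0 = closed (sprung), about 0.08 while the plate's end pushes it outward. The two meet the plate some 20 mm above home and together need up to 15 N down; they snap back over its ends when it is home.
- catch_right (a joint): The same at the fixture's -y end.
- button_top (a point): Centre of the top of the red start button, facing up, in the strip beside the plate (fixture x = -80, y = +45 mm): 12 mm wide, in a 16 mm bore, its top 7 mm below the deck's face (38 mm above the bench).
- test_button (a joint): Travel of the start button, m: 0 = out, 0.004 = all the way down, which takes about 4 N; springs back.
- pen_handle (a point): Centre of the probe pen's black round handle, 14 mm thick, 74 mm long, its axis z upright. Below the handle a yellow collar, 24 mm wide, 6 mm thick, whose underside is 43 mm below this point and rests on the stand. The tip, 5 mm wide, is 113 mm below this point.
- pen: The same pen, 150 mm long, about 50 g; origin at its tip, z along it towards the handle.
- pen_stand: White pen stand, fixed; origin under its tower: 56 x 56 mm, 78 mm tall, with an 18 mm vertical through hole on its axis in which the pen hangs by its collar, its handle centre then 121 mm above the bench. A low tray (18 mm) reaches 101 mm out along the stand's +y.
- battery: Bystander: flat black-and-yellow battery pack, 150 x 48 x 42 mm, lying on the bench. Origin at its underside.
- motor0: Bystander: dark brushless motor with an orange band, 47 mm across, 32 mm tall plus a short shaft, standing. Origin at its underside.
- motor1: Bystander: second such motor. Origin at its underside.
- spool: Bystander: yellow filament spool lying flat, 200 mm across, 66 mm tall. Origin at its underside.
- driver: Bystander: screwdriver with a red handle, 190 mm long, lying.
- transmitter: Bystander: black radio transmitter, 100 x 170 x 45 mm, two sticks to 64 mm. Origin at its underside.
Not all that is in view belongs to the job. What is shaped like the pen_stand but pink or yellow is not meant.

How it is judged:
By the outcome, as a careful person would: the job done as asked, in the order asked, and still so for the second after the job is handed in, with the robot touching nothing.
It also fails if it takes over 72 s, if anything falls off the work surface, if the arm or the gripper's body presses on something with over 40 N, if the wrist force passes 120 N, or if a joint passes its speed limit or range.

## Robot

A 7-joint arm with a two-finger parallel gripper is mounted at the origin on the work surface. World frame = base frame: x ahead of the robot, y to its left, z up, the work surface at z = 0. Lengths are in mm, angles in rad, forces in N, time in s.
With the tool pointing down it reaches from about 400 to 875 mm from the base axis. Payload 4.4 kg.
Tool frame: the origin (TCP) lies at the very end of the fingers, on their centre line; the grasp point (between the pads) lies 19 mm behind it; z points along the fingers, y is the line along which they close (so a half turn about z gives the same grasp; the last joint's range is limited). The gripper opens to 85 mm and grips with 20 to 120 N. Pads are 22 mm wide; open, the fingers measure 114 mm over their backs; the gripper's body (76 mm by 85 mm) begins 54 mm behind the grasp point. The pads swing forward as they close: fully open they stand 13 mm farther back than shut.
Start: joints at [1.17, 0.628, 0.038, 1.517, -0.027, 0.996, -0.02], TCP at [213.605, -613.914, 231.313] pointing down, gripper open.
Joint ranges: [-3.06, 3.06], [-0.37, 2.12], [-1.25, 1.32], [0.18, 2.47], [-1.1, 4.24], [0.23, 1.98], [-2.94, 2.94]. Speed limits (rad/s): [2.57, 2.57, 3.14, 3.14, 3.14, 3.14, 3.14].

## Interface

Orientations are given as [roll, pitch, yaw] about the fixed x, y, z axes, in that order (R = Rz(yaw) Ry(pitch) Rx(roll)).
In Python, from cell import ctrl gives the robot as it stands.
- The arm moves only by the tool step_arm, never from a script. Its argument "series" is a list that holds one entry, the list of rows, each a list of 7 numbers: the turn, a rotation vector about the tool's x, y, z as a fraction of full scale, then the shift along the tool's x, y, z as a fraction of full scale, then the closure, from 0 (fully open) to 1 (shut). In form: [[[ax, ay, az, tx, ty, tz, gripper], ...]]. A call has 1 to 12 rows; each row shifts and turns the commanded pose from where the row before left it, along the tool's axes as they then stand; what a row does not reach is not made up. Full scale, the value 1, is 150 mm for a shift and 45 degrees for a turn. A row lasts 1/10 s, in which the tool goes at most 50 mm and 8.59 degrees, less where a joint would pass 70% of its speed; a pose out of reach is approached as far as the arm can. A call with a number of a shift or a turn outside -1 to 1 is refused whole. A call with a gripper value outside its range is refused whole. The fingers move at their own pace and stop on an object; the grip force is fixed at half the most. Time passes only in rows, so rows that do not move let the fingers close. It gives the time, the measured TCP pose, the force, the opening and the grip force at its end, in the units of the state.
- ctrl.read_state(): the state, without advancing time (a new reading comes with each control period).
- ctrl.get_image(name): name is "scene" or "side" or "wrist"; returns a dict with "img" (400x640x3 uint8, red, green, blue), "fx", "fy", "cx", "cy" (pixels), "R" (3x3) and "t" (3): a world point X has camera coordinates R X + t. Camera axes: x right, y down, z forward; pixel columns grow to the right and rows downward; lengths in mm; the calibration is good to about 2 mm. The wrist camera is an equidistant fisheye: a pixel r from the principal point sees the ray r / f radians off the axis. A picture is of the moment at which its call begins. There is no depth.
- ctrl.finish_job(): hands the job in; it is judged then, once.
Trained networks look in a picture, given as the dict that the camera call returned (one of the last four; its "shot" number tells which), for a name from the list of things; names that differ only in an ending like _2 or _b are one class to them, and where a whole thing is asked for, a point or a joint stands for the part that bears it (a point fixed in the world has none). Each returns a list of dicts, best first, with "score" (0 to 1); they miss things now and then, are a little off and sometimes report something else, mostly with a low value. They report only what shows in the picture. A call takes as long as a camera call. They do not tell look-alikes from the thing itself.
- ctrl.recognise(picture, thing): "centre" ([column, row] in pixels, amid what is visible of it).
The state is a dict: "clock": time; "qpos": joint angles; "qd": joint speeds; "tau": joint torques, N m; "eef_pos": TCP position; "tool_rot": TCP orientation; "force": force on the tool from outside, world axes, zero at the start; "torque": the same for the moment, N m; "width": finger opening in mm; "gripper_force": force on a finger pad.
Only numpy, scipy, OpenCV 4.12 (cv2) and the standard library are available. Lean on these libraries where they do the work, as an engineer would, in place of code of your own. Each camera call takes 0.05 s, during which the arm holds its last target. There are 200 camera calls.

## Working session

There is one attempt and no reset: what is moved stays moved. The work goes in short steps, Python scripts to look and compute and a tool call to move; the robot and the scene stay as the last step left them, time stands still between calls to the robot, and variables do not carry over. Pictures are saved under pics/ and viewed, at most 10 in all, crops included, and the job is handed in when it is done.

Besides the shell and the picture viewer there is one more tool, called after "Emit:" by a JSON object that holds its "method" and its "body", one argument or row to a line. step_arm: Moves the arm, as the interface text tells. Shift numbers are shares of 150 mm and turn numbers shares of 45 degrees, none past 1 either way. Its arguments: {"type":"object","properties":{"series":{"type":"array","items":{"type":"array","items":{"type":"array","items":{"type":"number","minimum":-1,"maximum":1}}}}},"required":["series"]}

```bash
ls; mkdir -p pics
cat > h.py <<'E'
import numpy as np, cv2
from cell import ctrl
def snap(n,save=None):
    p=ctrl.get_image(n)
    if save: cv2.imwrite('pics/'+save,p['img'][:,:,::-1])
    return p
def ray(p,uv,fish=False):
    R=np.array(p['R']);t=np.array(p['t'])
    x=(uv[0]-p['cx'])/p['fx'];y=(uv[1]-p['cy'])/p['fy']
    if fish:
        r=np.hypot(x,y); d=np.array([0,0,1.]) if r<1e-9 else np.array([np.sin(r)*x/r,np.sin(r)*y/r,np.cos(r)])
    else: d=np.array([x,y,1.])
    d=R.T@d; return -R.T@t,d/np.linalg.norm(d)
def atz(p,uv,z,fish=False):
    c,d=ray(p,uv,fish); return c+d*(z-c[2])/d[2]
def proj(p,X,fish=False):
    X=np.array(p['R'])@np.array(X,float)+np.array(p['t'])
    if fish:
        r=np.hypot(X[0],X[1]);th=np.arctan2(r,X[2]); k=th/max(r,1e-9)
        return np.array([p['cx']+p['fx']*k*X[0],p['cy']+p['fy']*k*X[1]])
    return np.array([p['cx']+p['fx']*X[0]/X[2],p['cy']+p['fy']*X[1]/X[2]])
def tri(rs):
    A=np.zeros((3,3));b=np.zeros(3)
    for c,d in rs:
        M=np.eye(3)-np.outer(d,d);A+=M;b+=M@c
    X=np.linalg.solve(A,b)
    return X,[round(float(np.linalg.norm((np.eye(3)-np.outer(d,d))@(X-c))),1) for c,d in rs]
E
python3 - <<'E'
from h import *
np.set_printoptions(precision=1,suppress=True)
s=ctrl.read_state();print(s)
ps={n:snap(n,n+'0.png') for n in('scene','side','wrist')}
for n in ps: print(n,ps[n]['fx'],-np.array(ps[n]['R']).T@ps[n]['t'])
Z=dict(pin_left=91,pin_right=91,plate_handle=43,button_top=38,pen_handle=121,pen_stand=40,plate=15,fixture=45)
for k,z in Z.items():
    for n in ps:
        for r in ctrl.recognise(ps[n],k)[:3]:
            print(k,n,np.array(r['centre']),round(r['score'],2),atz(ps[n],r['centre'],z,n=='wrist'))
cv2.imwrite('pics/two.png',np.vstack([ps['scene']['img'],ps['side']['img']])[:,:,::-1])
E
```

```text
pics
{'clock': 0.0, 'qpos': array([ 1.2,  0.6,  0. ,  1.5, -0. ,  1. , -0. ]), 'qd': array([ 0.,  0.,  0., -0., -0.,  0.,  0.]), 'tau': array([  0. , -56.3,   1.2, -19.3,   0. ,   0. ,   0. ]), 'eef_pos': array([ 213.4, -613.3,  230.4]), 'tool_rot': array([-3.1,  0. ,  0.3]), 'force': array([0.2, 0.5, 0.5]), 'torque': array([-0.,  0., -0.]), 'gripper_force': 0.0, 'width': 85.30984082533385}
scene 391.6156029723849 [ 855.9 -540.6 1068.8]
side 363.06590308600096 [ 430.1 -599.7  882.8]
wrist 309.70691628693146 [ 278.1 -590.6  372.9]
pin_left scene [322.5 202.8] 0.81 [539.1   2.5  91. ]
pin_left side [319.2 191.8] 0.95 [513.8  -2.8  91. ]
pin_right scene [323.3 202.4] 0.75 [540.4   4.9  91. ]
pin_right side [289.6 136.1] 0.74 [451.9 224.   91. ]
pin_right side [318.4 195. ] 0.67 [510.1 -13.4  91. ]
pin_right side [402.9 189.6] 0.35 [743.6 -25.4  91. ]
plate_handle scene [343.  139.1] 0.75 [453.8 292.9  43. ]
pen_handle scene [229.7 276.2] 0.5 [ 453.7 -327.6  121. ]
pen_handle side [312.  308.8] 0.7 [ 453.7 -332.7  121. ]
pen_handle side [319.6 197.3] 0.46 [509.2 -43.4 121. ]
pen_handle w
[... 176 characters left out ...]
ne [171.8 269.2] 0.67 [ 264.1 -375.    40. ]
pen_stand side [295.6 316.3] 0.86 [ 416.4 -316.8   40. ]
pen_stand side [219.3 356.3] 0.66 [ 243.8 -381.4   40. ]
pen_stand side [317.3 391.1] 0.65 [ 446.1 -476.5   40. ]
pen_stand wrist [134.9   4. ] 0.85 [ 354.1 -326.    40. ]
pen_stand wrist [266.8   9.2] 0.78 [ 376.1 -497.1   40. ]
pen_stand wrist [143.   84.3] 0.55 [ 258.2 -378.    40. ]
plate scene [345.1 137.9] 0.69 [446.7 324.4  15. ]
plate side [287.9 135. ] 0.56 [448.7 309.1  15. ]
plate side [325.8 157.7] 0.23 [561.5 189.   15. ]
fixture scene [321.9 205.3] 0.59 [527.1  19.2  45. ]
fixture side [320.3 191.6] 0.91 [521.9  32.2  45. ]
fixture side [297.6 314.5] 0.74 [ 421.5 -314.9   45. ]
```

View pics/scene0.png

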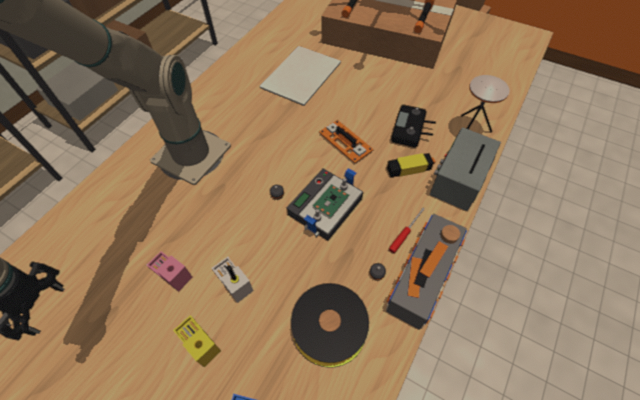

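View pics/side0.png

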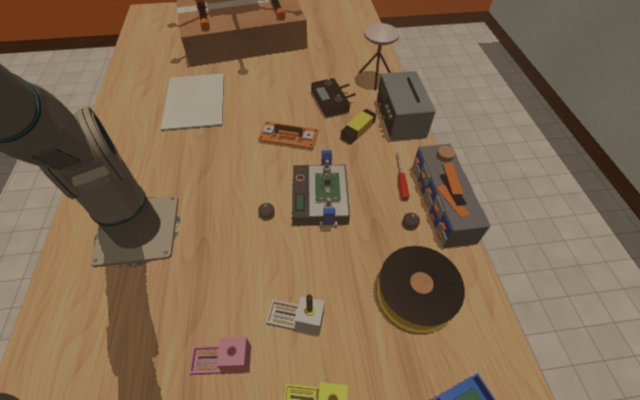

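```bash
cat >> h.py <<'E'
from scipy.spatial.transform import Rotation as Ro
def to(pos,yaw_deg,turnmax=8.0,smax=45):
    s=ctrl.read_state(); R=Ro.from_euler('xyz',s['tool_rot']); p=np.array(s['eef_pos'])
    T=Ro.from_euler('xyz',[np.pi,0,np.radians(yaw_deg)])
    d=T.as_matrix(); rv=np.degrees((R.inv()*T).as_rotvec()); dp=np.array(pos)-p
    print('at',p.round(1),'rpy',np.degrees(s['tool_rot']).round(2),'q',s['qpos'].round(2),'F',s['force'].round(1),'w',round(s['width'],1),'t',s['clock'])
    print(' turn first /45:',(rv/45).round(4),'rows>=',np.ceil(np.linalg.norm(rv)/turnmax),'| shift in final axes /150:',(d.T@dp/150).round(4),'in current axes',(R.as_matrix().T@dp/150).round(4),'rows>=',np.ceil(np.linalg.norm(dp)/smax))
E
python3 - <<'E'
from h import *
to([450,-20,290],0); to([450,-20,290],-90);to([450,-20,290],17)
E
```

```text
at [ 213.6 -613.9  231.3] rpy [180.    -0.    19.18] q [ 1.17  0.63  0.04  1.52 -0.03  1.   -0.02] F [2.  0.4 0.4] w 85.6 t 1.35
 turn first /45: [ 0.     -0.      0.4262] rows>= 3.0 | shift in final axes /150: [ 1.576  -3.9595 -0.3913] in current axes [ 2.7894 -3.2219 -0.3912] rows>= 15.0
at [ 213.6 -613.9  231.3] rpy [180.    -0.    19.18] q [ 1.17  0.63  0.04  1.52 -0.03  1.   -0.02] F [2.  0.4 0.4] w 85.6 t 1.35
 turn first /45: [-0.     -0.      2.4262] rows>= 14.0 | shift in final axes /150: [-3.9595 -1.576  -0.3913] in current axes [ 2.7894 -3.2219 -0.3912] rows>= 15.0
at [ 213.6 -613.9  231.3] rpy [180.    -0.    19.18] q [ 1.17  0.63  0.04  1.52 -0.03  1.   -0.02] F [2.  0.4 0.4] w 85.6 t 1.35
 turn first /45: [ 0.     -0.      0.0485] rows>= 1.0 | shift in final axes /150: [ 2.6648 -3.3257 -0.3913] in current axes [ 2.7894 -3.2219 -0.3912] rows>= 15.0
```

Emit:
{"method": "step_arm", "body": {
  "series": [
    [[0,0,0,0.155,-0.179,-0.022,0],[0,0,0,0.155,-0.179,-0.022,0],[0,0,0,0.155,-0.179,-0.022,0],[0,0,0,0.155,-0.179,-0.022,0],[0,0,0,0.155,-0.179,-0.022,0],[0,0,0,0.155,-0.179,-0.022,0],[0,0,0,0.155,-0.179,-0.022,0],[0,0,0,0.155,-0.179,-0.022,0],[0,0,0,0,0,0,0],[0,0,0,0,0,0,0]]
  ]
}}

```text
clock: 2.35
eef_pos: [319.2, -349.8, 258.1]
tool_rot: [3.141, -0.0, 0.337]
force: [-0.9, -0.7, -0.4]
width: 85.1
gripper_force: 0.0
```

Run:
```python
from h import *
np.set_printoptions(precision=1,suppress=True)
p=snap('wrist','w1.png')
for k,z in dict(pen_handle=121,pen_stand=40).items():
    for r in ctrl.recognise(p,k)[:3]: print(k,np.array(r['centre']),round(r['score'],2),atz(p,r['centre'],z,True))
print(-np.array(p['R']).T@p['t'])
to([450,-20,290],19.18)
```

```text
pen_stand [309.   80.2] 0.87 [ 421.5 -302.5   40. ]
pen_stand [456.9 118.3] 0.84 [ 445.6 -486.    40. ]
pen_stand [320.1 229.3] 0.61 [ 255.9 -373.9   40. ]
[ 383.6 -326.5  400.5]
at [ 318.1 -351.2  257.7] rpy [180.    0.   19.1] q [ 0.8  0.3  0.   2.  -0.   0.8 -0.5] F [-0.1 -0.6  0.5] w 85.2 t 2.5
 turn first /45: [ 0.  0. -0.] rows>= 1.0 | shift in final axes /150: [ 1.6 -1.8 -0.2] in current axes [ 1.6 -1.8 -0.2] rows>= 8.0
```

View pics/w1.png

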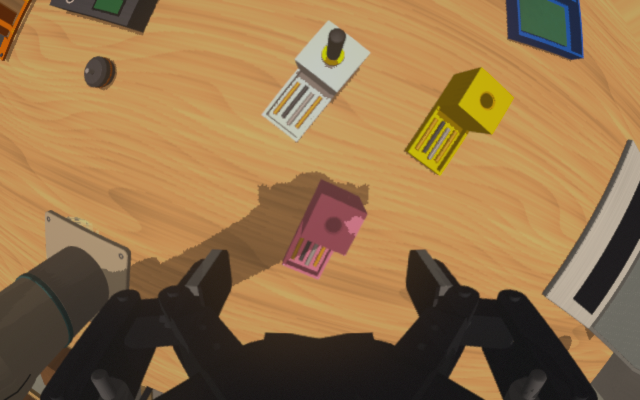

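Emit:
{"method": "step_arm", "body": {
  "series": [
    [[0,0,0,0.165,-0.21,-0.024,0],[0,0,0,0.165,-0.21,-0.024,0],[0,0,0,0.165,-0.21,-0.024,0],[0,0,0,0.165,-0.21,-0.024,0],[0,0,0,0.165,-0.21,-0.024,0],[0,0,0,0.165,-0.21,-0.024,0],[0,0,0,0.165,-0.21,-0.024,0],[0,0,0,0.165,-0.21,-0.024,0],[0,0,0,0.165,-0.21,-0.024,0],[0,0,0,0,0,0,0],[0,0,0,0,0,0,0]]
  ]
}}

```text
clock: 3.6
eef_pos: [436.3, -9.4, 289.9]
tool_rot: [3.141, 0.0, 0.335]
force: [-0.4, -1.0, -0.9]
width: 85.5
gripper_force: 0.0
```

Run:
```python
from h import *
np.set_printoptions(precision=1,suppress=True)
p=snap('wrist','w2.png')
for k,z in dict(pin_left=91,pin_right=91,button_top=38,plate_handle=43,plate=15,catch_left=70,catch_right=70).items():
    for r in ctrl.recognise(p,k)[:3]: print(k,np.array(r['centre']),round(r['score'],2),atz(p,r['centre'],z,True))
print(-np.array(p['R']).T@p['t'],np.array(p['R']))
to([450,-20,290],19.18)
```

```text
pin_left [300.3  96.4] 0.89 [516.4  39.6  91. ]
pin_left [251.1 118.6] 0.74 [476.5  83.7  91. ]
pin_left [491.8 238.1] 0.21 [ 439.2 -253.6   91. ]
pin_right [303.3  93.7] 0.91 [520.2  37.5  91. ]
button_top [251.  119.5] 0.45 [471.6  94.4  38. ]
button_top [300.4  94. ] 0.38 [521.7  44.5  38. ]
plate_handle [122.2  89.2] 0.72 [463.7 295.8  43. ]
plate_handle [541.2  62.3] 0.71 [ 711.9 -265.7   43. ]
plate [124.   89.5] 0.71 [461.2 312.4  15. ]
catch_left [230.5  40. ] 0.58 [559.  143.8  70. ]
catch_right [390.9 112.9] 0.95 [535.5 -64.7  70. ]
[500.9  13.7 432.2] [[ 0.3 -0.9  0. ]
 [-0.9 -0.3  0.3]
 [-0.3 -0.1 -1. ]]
at [435.8  -9.7 290.1] rpy [180.    0.   19.1] q [ 0.1  0.2 -0.1  2.   0.1  0.9 -1.3] F [ 0.4 -0.6  0.4] w 85.5 t 4.0
 turn first /45: [ 0.  0. -0.] rows>= 1.0 | shift in final axes /150: [0.1 0.1 0. ] in current axes [0.1 0.1 0. ] rows>= 1.0
```

View pics/w2.png

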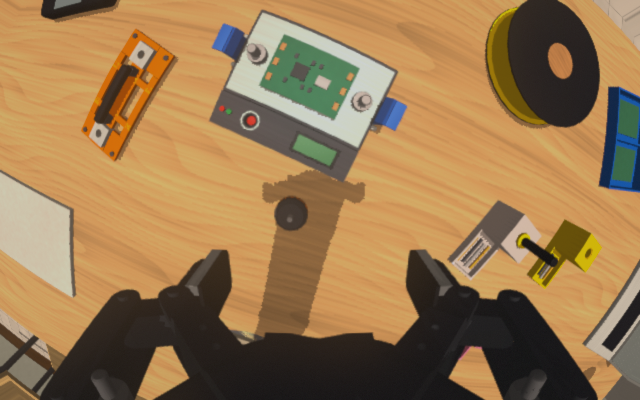

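```bash
cat >> h.py <<'E'
from scipy.optimize import least_squares
def fitfix(p,pts,fish=True):
    f=lambda v:np.concatenate([proj(p,[v[0]+np.cos(v[2])*a[0]-np.sin(v[2])*a[1],v[1]+np.sin(v[2])*a[0]+np.cos(v[2])*a[1],a[2]],fish)-uv for a,uv in pts])
    r=least_squares(f,[525,10,0],x_scale=[10,10,.1],loss='soft_l1'); return r.x,r.fun.reshape(-1,2)
def orange(p,z=16,box=None):
    hsv=cv2.cvtColor(p['img'],cv2.COLOR_RGB2HSV); m=cv2.inRange(hsv,(6,190,120),(16,255,255))
    m=cv2.morphologyEx(m,cv2.MORPH_CLOSE,np.ones((5,5)))
    cs=[c for c in cv2.findContours(m,cv2.RETR_EXTERNAL,cv2.CHAIN_APPROX_NONE)[0] if cv2.contourArea(c)>600]
    out=[]
    for c in cs:
        w=np.array([atz(p,q[0],z,True)[:2] for q in c],np.float32); out.append((cv2.minAreaRect(w),c.reshape(-1,2).mean(0)))
    return out
E
python3 - <<'E'
from h import *
np.set_printoptions(precision=2,suppress=True)
p=snap('wrist')
x,r=fitfix(p,[([59,96,45],(262,10)),([59,-96,45],(397,71)),([-102,-96,45],(345,180)),([-102,96,45],(211,120)),([-80,45,38],(251,121)),([0,70,91],(256,47)),([0,-70,91],(365,97))])
print(x,np.degrees(x[2]));print(r)
for o in orange(p,18): print(o)
im=p['img'][:,:,::-1]
cv2.imwrite('pics/c1.png',np.hstack([cv2.resize(im[20:150,200:420],None,fx=2.2,fy=4.4*.5,interpolation=cv2.INTER_CUBIC),cv2.resize(im[20:150,70:190],None,fx=2.2,fy=2.2,interpolation=cv2.INTER_CUBIC)]))
to([460,200,300],19.2)
E
```

```text
[546.13  39.3   -0.11] -6.12819721142949
[[-0.48 -2.19]
 [ 2.6  -1.55]
 [-0.44  1.54]
 [-1.51  0.64]
 [ 1.05 -1.18]
 [-4.18  0.1 ]
 [ 2.24  1.33]]
(((452.8758544921875, 313.2607116699219), (91.55354309082031, 190.10858154296875), 70.74195861816406), array([124.81,  93.2 ]))
at [435.9  -9.5 290.1] rpy [179.99  -0.    19.12] q [ 0.08  0.25 -0.15  1.99  0.05  0.9  -1.34] F [0.9 0.1 0. ] w 85.4 t 4.05
 turn first /45: [ 0. -0. -0.] rows>= 1.0 | shift in final axes /150: [ 0.61 -1.27 -0.07] in current axes [ 0.61 -1.27 -0.07] rows>= 5.0
```

View pics/c1.png

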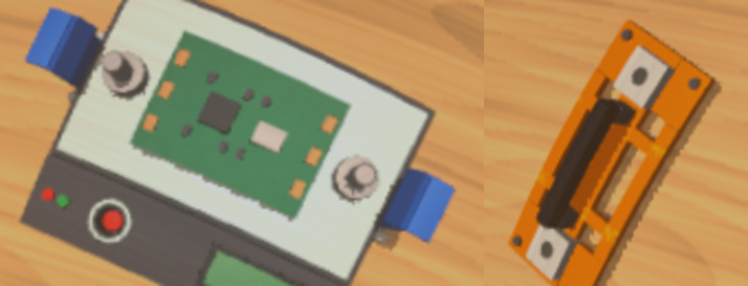

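Emit:
{"method": "step_arm", "body": {
  "series": [
    [[0,0,0,0.09,-0.222,0.067,0],[0,0,0,0.09,-0.222,0.067,0],[0,0,0,0.09,-0.222,0.067,0],[0,0,0,0.09,-0.222,0.067,0],[0,0,0,0.09,-0.222,0.067,0],[0,0,0,0.09,-0.222,0.067,0],[0,0,0,0.09,-0.222,0.067,0],[0,0,0,0.09,-0.222,0.067,0],[0,0,0,0.09,-0.222,0.067,0],[0,0,0.171,0,0,0,0],[0,0,0.171,0,0,0,0],[0,0,0.171,0,0,0,0]]
  ]
}}

```text
clock: 5.25
eef_pos: [452.2, 314.1, 199.3]
tool_rot: [3.141, 0.0, -0.073]
force: [0.5, 0.0, -0.3]
width: 85.5
gripper_force: 0.0
```

Emit:
{"method": "step_arm", "body": {
  "series": [
    [[0,0,0.171,0,0,0,0],[0,0,0.171,0,0,0,0],[0,0,0,0,0,0,0],[0,0,0,0,0,0,0]]
  ]
}}

```text
clock: 5.65
eef_pos: [452.2, 314.0, 199.6]
tool_rot: [3.141, -0.0, -0.333]
force: [0.1, -0.5, 0.2]
width: 85.6
gripper_force: 0.0
```

Run:
```python
from h import *
np.set_printoptions(precision=2,suppress=True)
p=snap('wrist','w3.png')
for o in orange(p,18): print(o)
for r in ctrl.recognise(p,'plate_handle')[:2]: print(r['centre'],r['score'],atz(p,r['centre'],43,True))
to([453,313,100],-19.3)
```

```text
(((430.59564208984375, 321.91278076171875), (89.90231323242188, 141.71258544921875), 70.62891387939453), array([319.77, 211.5 ]))
[317.8, 172.4] 0.69 [466.36 310.05  43.  ]
at [452.2 314.  199.7] rpy [-180.      0.01  -19.17] q [-0.65  0.52 -0.01  1.83  0.01  0.78 -2.57] F [-0.1 -0.4 -0.1] w 85.0 t 5.75
 turn first /45: [-0.  0.  0.] rows>= 1.0 | shift in final axes /150: [0.01 0.   0.66] in current axes [0.01 0.   0.66] rows>= 3.0
```

View pics/w3.png

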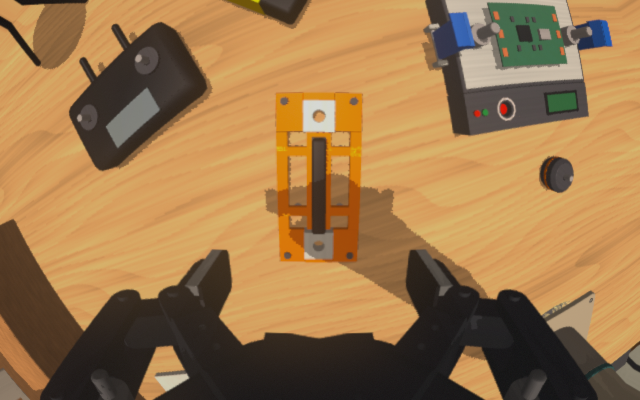

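Run:
```python
from h import *
np.set_printoptions(precision=2,suppress=True)
p=snap('wrist')
# plate y along tool x (image up); plate x to the image left
pts=[([45,95,18],(276,93)),([-45,95,18],(362.5,94)),([45,-95,18],(280.5,261)),([-45,-95,18],(358,261.5)),([0,70,28],(319,116)),([0,-70,28],(318.5,246)),([0,48,51],(319.5,138)),([0,-48,51],(318,233.5))]
f=lambda v:np.concatenate([proj(p,[v[0]+np.cos(v[2])*a[0]-np.sin(v[2])*a[1],v[1]+np.sin(v[2])*a[0]+np.cos(v[2])*a[1],a[2]],True)-uv for a,uv in pts])
r=least_squares(f,[453,313,np.radians(70.7)],x_scale=[10,10,.1]);print(r.x,np.degrees(r.x[2]));print(r.fun.reshape(-1,2))
to([r.x[0],r.x[1],100],np.degrees(r.x[2])-90)
```

```text
[451.26 313.99   4.38] 250.72881154798202
[[ 86.6    0.59]
 [-86.9   -0.54]
 [ 76.77   1.4 ]
 [-77.55   0.86]
 [  0.11   0.64]
 [  0.42   0.65]
 [ -0.35   1.95]
 [  1.     2.5 ]]
at [452.2 313.9 199.6] rpy [-180.      0.01  -19.2 ] q [-0.65  0.52 -0.01  1.83  0.01  0.78 -2.57] F [ 0.3  0.7 -0.2] w 85.2 t 5.8
 turn first /45: [-0. -0. -4.] rows>= 23.0 | shift in final axes /150: [ 0.01 -0.    0.66] in current axes [-0.01  0.    0.66] rows>= 3.0
```

Emit:
{"method": "step_arm", "body": {
  "series": [
    [[0,0,0,-0.006,0,0.25,0],[0,0,0,0,0,0.25,0],[0,0,0,0,0,0.25,0],[0,0,0,0,0,0.2,0],[0,0,0,0,0,0.12,0],[0,0,0,0,0,0.09,0],[0,0,0,0,0,0,0.3],[0,0,0,0,0,0,0.5],[0,0,0,0,0,0,0.7],[0,0,0,0,0,0,0.85],[0,0,0,0,0,0,1],[0,0,0,0,0,0,1]]
  ]
}}

```text
clock: 7.0
eef_pos: [451.8, 314.6, 26.7]
tool_rot: [-3.141, -0.001, -0.337]
force: [-0.6, -1.1, 6.2]
width: 12.9
gripper_force: 58.7
```

Emit:
{"method": "step_arm", "body": {
  "series": [
    [[0,0,0,0,0,0,1],[0,0,0,0,0,0,1],[0,0,0,0,0,0,1]]
  ]
}}

```text
clock: 7.3
eef_pos: [451.8, 314.6, 26.7]
tool_rot: [-3.141, -0.001, -0.337]
force: [-1.3, -1.1, 6.2]
width: 13.1
gripper_force: 58.7
```

Emit:
{"method": "step_arm", "body": {
  "series": [
    [[0,0,0,0,0,-0.05,1],[0,0,0,0,0,-0.15,1],[0,0,0,0,0,-0.25,1],[0,0,0,0,0,-0.25,1],[0,0,0,0,0,-0.25,1],[0,0,0,0,0,-0.15,1],[0,0,0,0,0,-0.1,1],[0,0,-0.1638,0,0,0,1],[0,0,-0.1638,0,0,0,1],[0,0,-0.1638,0,0,0,1],[0,0,-0.1638,0,0,0,1],[0,0,-0.1638,0,0,0,1]]
  ]
}}

```text
clock: 8.5
eef_pos: [450.7, 313.7, 205.5]
tool_rot: [3.141, 0.001, 0.312]
force: [-0.6, 1.1, -3.9]
width: 12.7
gripper_force: 59.0
```

Emit:
{"method": "step_arm", "body": {
  "series": [
    [[0,0,-0.1638,0,0,0,1],[0,0,-0.1638,0,0,0,1],[0,0,-0.1638,0,0,0,1],[0,0,-0.1638,0,0,0,1],[0,0,-0.1638,0,0,0,1],[0,0,-0.1638,0,0,0,1],[0,0,-0.1638,0,0,0,1],[0,0,-0.1638,0,0,0,1],[0,0,-0.1638,0,0,0,1],[0,0,0,0,0,0,1]]
  ]
}}

```text
clock: 9.5
eef_pos: [451.0, 313.5, 205.4]
tool_rot: [-3.141, 0.001, 1.464]
force: [-1.1, -0.5, -3.9]
width: 13.0
gripper_force: 59.0
```

Run:
```python
from h import *
to([410,10,220],83.9)
```

```text
at [451.  313.5 205.4] rpy [-1.7995e+02  6.0000e-02  8.3900e+01] q [-0.32  0.56 -0.52  1.82  0.36  0.86 -1.11] F [-1.1 -0.5 -3.9] w 13.0 t 9.5
 turn first /45: [-0.0012  0.0014  0.0001] rows>= 1.0 | shift in final axes /150: [-2.0407 -0.0568 -0.0974] in current axes [-2.0408 -0.057  -0.0952] rows>= 7.0
```

Emit:
{"method": "step_arm", "body": {
  "series": [
    [[0,0,0,-0.1,0,-0.01,1],[0,0,0,-0.24,-0.007,-0.01,1],[0,0,0,-0.24,-0.007,-0.01,1],[0,0,0,-0.24,-0.007,-0.01,1],[0,0,0,-0.24,-0.007,-0.01,1],[0,0,0,-0.24,-0.007,-0.01,1],[0,0,0,-0.24,-0.007,-0.01,1],[0,0,0,-0.24,-0.007,-0.01,1],[0,0,0,-0.2,-0.008,-0.01,1],[0,0,0,-0.06,0,0,1],[0,0,0,0,0,0,1],[0,0,0,0,0,0,1]]
  ]
}}

```text
clock: 10.7
eef_pos: [410.4, 11.5, 219.4]
tool_rot: [3.141, -0.001, 1.463]
force: [-0.2, 0.7, -3.5]
width: 12.7
gripper_force: 59.0
```

Run:
```python
from h import *
import pickle
p=snap('wrist','w4.png'); s=snap('scene','s4.png'); d=snap('side','d4.png')
pickle.dump((p,s,d,ctrl.read_state()),open('v4.pkl','wb'))
np.set_printoptions(precision=1,suppress=True)
for k in ('pin_left','pin_right','button_top'):
    for r in ctrl.recognise(p,k)[:3]: print(k,np.array(r['centre']),round(r['score'],2),atz(p,r['centre'],91 if 'pin' in k else 38,True))
to([546,39.4,220],83.9)
v=[546.1,39.3,-6.13]
c,sn=np.cos(np.radians(v[2])),np.sin(np.radians(v[2]))
for a in ([0,70,91],[0,-70,91],[-80,45,38]): print(proj(p,[v[0]+c*a[0]-sn*a[1],v[1]+sn*a[0]+c*a[1],a[2]],True))
```

```text
pin_left [436.5 149.8] 0.93 [522.9  42.4  91. ]
pin_right [441.1 150.1] 0.85 [527.5  41.9  91. ]
at [410.4  11.8 219.1] rpy [-180.   -0.   84.] q [ 0.3  0.3 -0.6  2.1  0.3  0.7 -0.5] F [ 0.3  0.1 -4.3] w 12.7 t 11.0
 turn first /45: [-0. -0.  0.] rows>= 1.0 | shift in final axes /150: [ 0.3  0.9 -0. ] in current axes [ 0.3  0.9 -0. ] rows>= 4.0
[461.3  77.6]
[451.8 222.2]
[368.4 100.9]
```

View pics/w4.png

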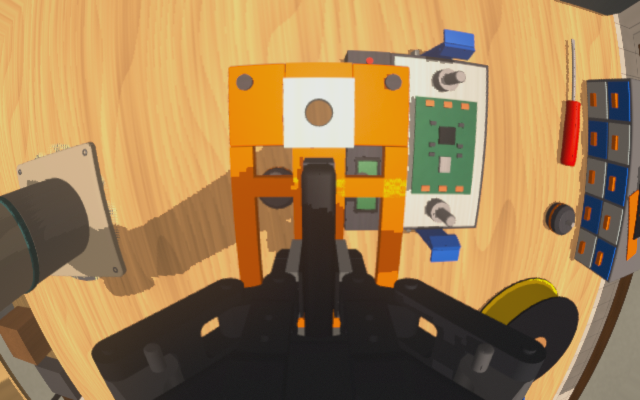

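Run:
```python
from h import *
import pickle
p,s,d,st=pickle.load(open('v4.pkl','rb'))
c=lambda im,x,y,w=50,f=6:cv2.resize(im[y:y+w,x:x+w,::-1],None,fx=f,fy=f,interpolation=cv2.INTER_CUBIC)
a=np.hstack([c(p['img'],425,50),c(p['img'],415,185)])
S=[ (n,proj(q,[546,39,75]).astype(int)) for n,q in (('s',s),('d',d))]
print(S)
b=np.hstack([c(q['img'],int(u[1][0])-25,int(u[1][1])-25) for q,u in ((s,S[0]),(d,S[1]))])
cv2.imwrite('pics/c2.png',np.vstack([a,b])[:600,:800])
# hole: dark blob in white bushing
g=cv2.cvtColor(p['img'],cv2.COLOR_RGB2GRAY)[78:147,285:354]
m=cv2.inRange(p['img'][78:147,285:354],(200,200,200),(255,255,255)); 
ys,xs=np.nonzero(m==0); k=(np.hypot(xs-34,ys-35)<22); print('hole',xs[k].mean()+285,ys[k].mean()+78)
```

```text
[('s', array([330, 197])), ('d', array([328, 182]))]
hole 318.34175334323925 112.01931649331353
```

View pics/c2.png

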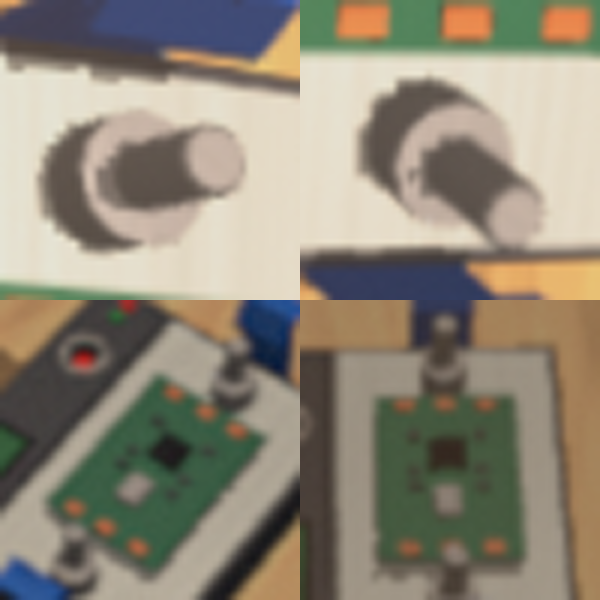

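Run:
```python
from h import *
import pickle
np.set_printoptions(precision=2,suppress=True)
p,s,d,st=pickle.load(open('v4.pkl','rb'))
for pts in ([([0,70,91],(460.4,76.2)),([0,-70,91],(450.4,220.1))],[([0,70,91],(460.4,76.2)),([0,-70,91],(450.4,220.1)),([0,70,63],(447.8,79)),([0,-70,63],(439.8,211.4))]):
    x,r=fitfix(p,pts); print(x,np.degrees(x[2]),r.ravel())
e=np.array(st['eef_pos']);R=Ro.from_euler('xyz',st['tool_rot']).as_matrix()
print(e,np.degrees(st['tool_rot']))
H=atz(p,(318.3,112.0),e[2]+1.3,True); print('hole',H,'in tool',R.T@(H-e))
for uv in ((284,79.5),(353.5,78.5),(284.5,147),(354,147)):
    C=atz(p,uv,e[2]+1.3,True); print('bush corner in tool',R.T@(C-e))
for q in (230,229.5),:
    pass
for uv in ((229.5,67),(408,67)):
    C=atz(p,uv,e[2]-8.7,True); print('plate corner',R.T@(C-e))
# scene / side predictions
for n,q in (('s',s),('d',d)):
    o=proj(q,[546,39,75]).astype(int)-25
    for a in ([0,70,91],[0,-70,91]):
        v=x;X=[v[0]+np.cos(v[2])*a[0]-np.sin(v[2])*a[1],v[1]+np.sin(v[2])*a[0]+np.cos(v[2])*a[1],a[2]]
        print(n,(proj(q,X)-o)*6)
```

```text
[544.95  41.14  -0.11] -6.480192779467409 [ 0.06 -0.47  0.01  0.53]
[544.61  41.25  -0.11] -6.4345126677997255 [-0.32 -0.6  -0.25  0.47  0.51 -0.43  0.27  0.68]
[410.55  12.26 219.28] [179.98  -0.04  84.01]
hole [417.9   82.53 220.58] in tool [70.65 -0.02 -1.25]
bush corner in tool [ 85.84 -15.38  -1.25]
bush corner in tool [86.21 15.86 -1.24]
bush corner in tool [ 54.8  -15.55  -1.27]
bush corner in tool [54.69 16.26 -1.26]
plate corner [ 95.02 -43.67   8.75]
plate corner [94.75 44.28  8.78]
s [232.64  42.12]
s [ 69.43 228.85]
d [144.57  17.38]
d [155.35 248.18]
```

Emit:
{"method": "step_arm", "body": {
  "series": [
    [[0,0,0.01,0.058,0.174,0,1],[0,0,0,0.058,0.174,0,1],[0,0,0,0.058,0.174,0,1],[0,0,0,0.058,0.174,0,1],[0,0,0,0.058,0.172,0,1],[0,0,0,0,0,0.1,1],[0,0,0,0,0,0.2,1],[0,0,0,0,0,0.2,1],[0,0,0,0,0,0.12,1],[0,0,0,0,0,0.04,1],[0,0,0,0,0,0,1],[0,0,0,0,0,0,1]]
  ]
}}

```text
clock: 12.2
eef_pos: [545.4, 40.0, 121.0]
tool_rot: [3.14, -0.001, 1.457]
force: [0.3, 0.0, -4.0]
width: 12.9
gripper_force: 59.3
```

Run:
```python
from h import *
import pickle
np.set_printoptions(precision=2,suppress=True)
p=snap('wrist','w5.png');s=snap('scene');d=snap('side')
pickle.dump((p,s,d,ctrl.read_state()),open('v5.pkl','wb'))
to([544.8,40.6,116],83.55)
c=lambda im,x,y,w=50,f=6:cv2.resize(im[y:y+w,x:x+w,::-1],None,fx=f,fy=f,interpolation=cv2.INTER_CUBIC)
u=proj(s,[545,41,110]).astype(int);v=proj(d,[545,41,110]).astype(int);print(u,v)
a=np.vstack([c(p['img'],274,68,92,4)[:300,:368],c(s['img'],u[0]-30,u[1]-30,60,5)])[:600] if 0 else None
A=cv2.resize(p['img'][60:160,270:370,::-1],(400,400),interpolation=cv2.INTER_CUBIC)
B=np.vstack([cv2.resize(q['img'][o[1]-25:o[1]+25,o[0]-40:o[0]+40,::-1],(400,250),interpolation=cv2.INTER_CUBIC) for q,o in ((s,u),(d,v))])
C=np.zeros((500,800,3),np.uint8);C[:400,:400]=A;C[:,400:]=B
cv2.imwrite('pics/c3.png',C)
```

```text
at [545.5  39.7 121.3] rpy [179.87  -0.03  83.44] q [ 0.16  0.67 -0.44  1.9   0.44  0.67 -0.66] F [-0.5 -0.3 -4.3] w 13.0 t 12.35
 turn first /45: [ 0. -0. -0.] rows>= 1.0 | shift in final axes /150: [ 0.01 -0.01  0.04] in current axes [ 0.01 -0.01  0.04] rows>= 1.0
[330 190] [328 174]
```

View pics/c3.png

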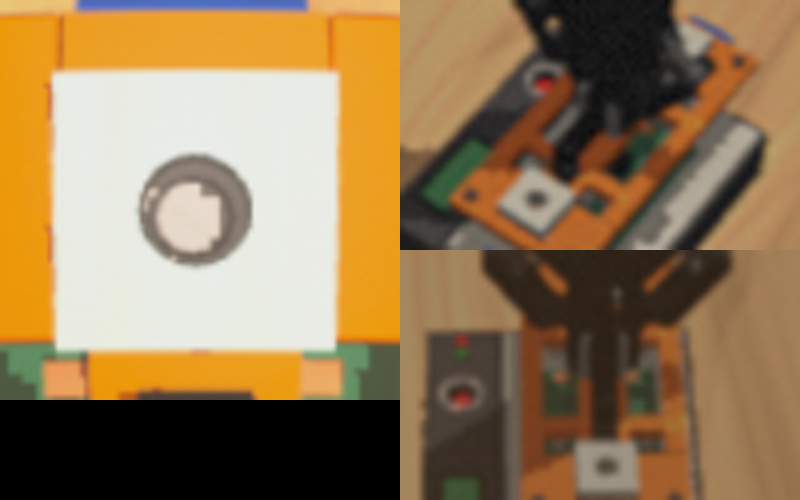

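Run:
```python
from h import *
import pickle
np.set_printoptions(precision=2,suppress=True)
p,s,d,st=pickle.load(open('v5.pkl','rb'))
e=np.array(st['eef_pos']);R=Ro.from_euler('xyz',st['tool_rot']).as_matrix()
f=lambda u,v,z:R.T@(atz(p,(270+(u+.5)/4-.5,60+(v+.5)/4-.5),z,True)-e)
print(e,np.degrees(st['tool_rot']))
print('hole',f(195,210,e[2]+1.3)); print('tip',f(190,217,91))
print('tip edges',f(157,217,91),f(190,250,91), 'tiptop',f(190,182,91),f(222,217,91))
print('bush',f(52,70,e[2]+1.3),f(338,72,e[2]+1.3),f(55,348,e[2]+1.3),f(335,350,e[2]+1.3))
```

```text
[545.49  39.66 121.31] [179.87  -0.03  83.44]
hole [71.66 -0.31 -1.27]
tip [71.21 -1.02 30.34]
tip edges [71.23 -5.56 30.33] [66.62 -1.03 30.33] tiptop [76.09 -1.02 30.34] [71.22  3.37 30.35]
bush [ 87.92 -16.32  -1.3 ] [87.68 15.71 -1.23] [ 56.05 -16.28  -1.31] [55.81 15.65 -1.24]
```

Emit:
{"method": "step_arm", "body": {
  "series": [
    [[0,0,-0.002,-0.002,-0.005,0,1],[0,0,0,0,0,0.03,1],[0,0,0,0,0,0.025,1],[0,0,0,0,0,0.015,1],[0,0,0,0,0,0.015,1],[0,0,0,0,0,0.015,1],[0,0,0,0,0,0,1]]
  ]
}}

```text
clock: 13.05
eef_pos: [544.5, 39.5, 105.1]
tool_rot: [3.141, -0.001, 1.458]
force: [2.8, 1.2, -4.4]
width: 12.7
gripper_force: 59.3
```

Emit:
{"method": "step_arm", "body": {
  "series": [
    [[0,0,0,0,0,0.015,1],[0,0,0,0,0,0.015,1],[0,0,0,0,0,0,1]]
  ]
}}

```text
clock: 13.35
eef_pos: [544.6, 39.6, 100.8]
tool_rot: [3.14, -0.001, 1.458]
force: [3.5, 0.5, -4.1]
width: 12.9
gripper_force: 59.4
```

Emit:
{"method": "step_arm", "body": {
  "series": [
    [[0,0,0,0,0.002,0.015,1],[0,0,0,0,0,0.015,1],[0,0,0,0,0,0.015,1],[0,0,0,0,0,0,1]]
  ]
}}

```text
clock: 13.75
eef_pos: [544.7, 39.5, 94.0]
tool_rot: [3.14, -0.0, 1.458]
force: [2.0, 0.2, 1.4]
width: 13.0
gripper_force: 60.2
```

Emit:
{"method": "step_arm", "body": {
  "series": [
    [[0,0,0,0,0,0.015,1],[0,0,0,0,0,0.015,1],[0,0,0,0,0,0,1]]
  ]
}}

```text
clock: 14.05
eef_pos: [544.6, 39.5, 89.0]
tool_rot: [3.141, -0.001, 1.458]
force: [3.6, 1.4, -3.4]
width: 13.5
gripper_force: 59.7
```

Emit:
{"method": "step_arm", "body": {
  "series": [
    [[0,0,0,0,0.002,0.013,1],[0,0,0,0,0,0.013,1],[0,0,0,0,0,0.013,1],[0,0,0,0,0,0,1]]
  ]
}}

```text
clock: 14.45
eef_pos: [544.7, 39.4, 83.6]
tool_rot: [3.141, -0.0, 1.458]
force: [3.4, 0.5, 1.9]
width: 12.7
gripper_force: 60.3
```

Emit:
{"method": "step_arm", "body": {
  "series": [
    [[0,0,0,0,0,0.01,1],[0,0,0,0,0,0.01,1],[0,0,0,0,0,0,1]]
  ]
}}

```text
clock: 14.75
eef_pos: [544.8, 39.3, 81.0]
tool_rot: [3.141, -0.0, 1.458]
force: [1.2, 0.2, 8.6]
width: 12.8
gripper_force: 61.0
```

Emit:
{"method": "step_arm", "body": {
  "series": [
    [[0,0,0,0,0,0.01,1],[0,0,0,0,0,0,1],[0,0,0,0,0,0,1]]
  ]
}}

```text
clock: 15.05
eef_pos: [544.8, 39.3, 79.9]
tool_rot: [3.141, 0.0, 1.458]
force: [1.4, 1.1, 9.5]
width: 12.8
gripper_force: 61.4
```

Emit:
{"method": "step_arm", "body": {
  "series": [
    [[0,0,0,0,0,0.01,1],[0,0,0,0,0,0,1],[0,0,0,0,0,0,1]]
  ]
}}

```text
clock: 15.35
eef_pos: [544.8, 39.3, 79.6]
tool_rot: [3.14, 0.001, 1.458]
force: [-0.8, 0.8, 20.2]
width: 13.0
gripper_force: 62.8
```

Emit:
{"method": "step_arm", "body": {
  "series": [
    [[0,0,0,0,0,0.01,1],[0,0,0,0,0,0,1],[0,0,0,0,0,0,1]]
  ]
}}

```text
clock: 15.65
eef_pos: [544.9, 39.3, 79.6]
tool_rot: [3.139, 0.001, 1.458]
force: [-4.8, 0.3, 34.1]
width: 12.7
gripper_force: 64.7
```

Emit:
{"method": "step_arm", "body": {
  "series": [
    [[0,0,0,0,0,-0.015,1],[0,0,0,0,0,-0.015,1],[0,0,0,0,0,-0.015,1],[0,0,0,0,0,0,1]]
  ]
}}

```text
clock: 16.05
eef_pos: [544.7, 39.4, 81.4]
tool_rot: [-3.141, -0.001, 1.458]
force: [7.3, 0.8, -11.3]
width: 12.3
gripper_force: 61.4
```

Emit:
{"method": "step_arm", "body": {
  "series": [
    [[0,0,0,0,0,0.009,1],[0,0,0,0,0,0,0.7],[0,0,0,0,0,0,0.5],[0,0,0,0,0,0,0.3],[0,0,0,0,0,0,0],[0,0,0,0,0,-0.1,0],[0,0,0,0,0,-0.2,0],[0,0,0,0,0,-0.25,0],[0,0,0,0,0,-0.25,0],[0,0,0,0,0,-0.2,0],[0,0,0,0,0,-0.1,0],[0,0,0,0,0,0,0]]
  ]
}}

```text
clock: 17.25
eef_pos: [545.6, 39.4, 248.7]
tool_rot: [3.137, -0.001, 1.458]
force: [-0.3, 0.0, -0.9]
width: 85.6
gripper_force: 0.0
```

Run:
```python
from h import *
import pickle
np.set_printoptions(precision=2,suppress=True)
p=snap('wrist','w6.png');s=snap('scene');d=snap('side')
pickle.dump((p,s,d,ctrl.read_state()),open('v6.pkl','wb'))
for k in('catch_left','catch_right','button_top','plate_handle'):
    for r in ctrl.recognise(p,k)[:2]: print(k,np.array(r['centre']),round(r['score'],2))
to([470,-280,240],83.55)
v=[544.8,40.9,-6.45]; c,sn=np.cos(np.radians(v[2])),np.sin(np.radians(v[2]))
for a in ([0,70,91],[0,-70,91],[-80,45,38],[0,48,105.5],[0,-48,105.5],[0,0,105.5]): print(a,proj(p,[v[0]+c*a[0]-sn*a[1],v[1]+sn*a[0]+c*a[1],a[2]],True))
print(p['img'].shape)
```

```text
catch_left [318.8  79.8] 0.79
catch_left [489.2 146.5] 0.7
catch_right [317.  271.4] 0.84
plate_handle [316.4 169. ] 0.86
at [543.8  39.2 245.3] rpy [-179.88    0.02   83.55] q [ 0.24  0.51 -0.54  1.78  0.31  0.94 -0.55] F [ 0.6 -0.7  0.3] w 85.0 t 17.6
 turn first /45: [-0.  0.  0.] rows>= 1.0 | shift in final axes /150: [-2.17 -0.25  0.04] in current axes [-2.17 -0.25  0.04] rows>= 8.0
[0, 70, 91] [316.84 114.9 ]
[0, -70, 91] [317.17 250.53]
[-80, 45, 38] [247.55 138.42]
[0, 48, 105.5] [316.88 138.59]
[0, -48, 105.5] [317.12 236.49]
[0, 0, 105.5] [316.99 189.36]
(400, 640, 3)
```

View pics/w6.png

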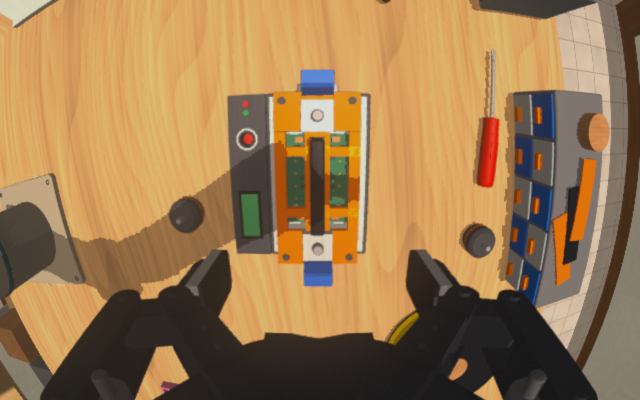

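Emit:
{"method": "step_arm", "body": {
  "series": [
    [[0,0,0,-0.24,-0.022,-0.01,0],[0,0,0,-0.24,-0.022,-0.01,0],[0,0,0,-0.24,-0.022,-0.01,0],[0,0,0,-0.24,-0.022,-0.01,0],[0,0,0,-0.24,-0.022,-0.01,0],[0,0,0,-0.24,-0.022,-0.01,0],[0,0,0,-0.24,-0.022,-0.01,0],[0,0,0,-0.24,-0.022,-0.01,0],[0,0,0,-0.24,-0.022,-0.01,0],[0,0,0,-0.24,-0.022,-0.01,0],[0,0,0,-0.24,-0.022,-0.01,0],[0,0,0,-0.24,-0.022,-0.01,0]]
  ]
}}

```text
clock: 18.8
eef_pos: [455.8, -386.8, 263.8]
tool_rot: [-3.141, -0.001, 1.458]
force: [1.0, -0.7, -0.7]
width: 85.2
gripper_force: 0.0
```

Emit:
{"method": "step_arm", "body": {
  "series": [
    [[0,0,0,0,0,0,0],[0,0,0,0,0,0,0]]
  ]
}}

```text
clock: 19.0
eef_pos: [455.8, -386.0, 263.5]
tool_rot: [-3.141, -0.001, 1.456]
force: [0.4, 0.4, 0.1]
width: 85.4
gripper_force: 0.0
```

```bash
cat >> h.py <<'E'
def blob(p,mask,c,r):
    h,w=mask.shape; yy,xx=np.mgrid[:h,:w]; m=(mask>0)&(np.hypot(xx-c[0],yy-c[1])<r)
    n,l,s,ce=cv2.connectedComponentsWithStats(m.astype(np.uint8)); 
    return [(int(s[i,4]),s[i,:4].tolist(),ce[i].round(1)) for i in np.argsort(-s[:,4]) if i and s[i,4]>15]
E
python3 - <<'E'
from h import *
import pickle
np.set_printoptions(precision=2,suppress=True)
p,s,d,st=pickle.load(open('v6.pkl','rb'))
h=cv2.cvtColor(p['img'],cv2.COLOR_RGB2HSV)
b=blob(p,cv2.inRange(h,(0,150,120),(5,255,255))|cv2.inRange(h,(172,150,120),(180,255,255)),(248,139),12); print('btn',b[:2],atz(p,b[0][2],38,True))
p=snap('wrist','w7.png')
for k in('pen_handle','pen_stand'):
    for r in ctrl.recognise(p,k)[:3]: print(k,np.array(r['centre']),round(r['score'],2),atz(p,r['centre'],121 if 'h' in k else 70,True))
pickle.dump((p,0,0,ctrl.read_state()),open('v7.pkl','wb'))
c=proj(p,[453,-330,80],True); print('expect',c)
h=cv2.cvtColor(p['img'],cv2.COLOR_RGB2HSV)
for n,m in (('yel',cv2.inRange(h,(24,150,100),(34,255,255))),('white',cv2.inRange(h,(0,0,170),(180,60,255))),('blk',cv2.inRange(p['img'],(0,0,0),(75,75,75)))): print(n,blob(p,m,c,75)[:4])
to([453,-330,180],83.55)
E
```

```text
btn [(93, [243, 134, 11, 10], array([248. , 138.5]))] [470.88  94.43  38.  ]
pen_handle [305.1 120.2] 0.88 [ 451.14 -318.39  121.  ]
pen_stand [327.2 253.8] 0.79 [ 455.59 -475.64   70.  ]
pen_stand [279.2 113.9] 0.7 [ 422.01 -308.08   70.  ]
pen_stand [169.2 189. ] 0.68 [ 275.35 -373.73   70.  ]
expect [309.9 130.6]
yel [(153, [299, 110, 19, 22], array([310.5, 119.7]))]
white [(3510, [236, 86, 103, 66], array([291.8, 117. ]))]
blk []
at [ 457.1 -383.8  264.2] rpy [-179.99   -0.07   83.68] q [ 0.97  0.56 -0.51  1.62  0.3   1.04  0.26] F [-0.7  1.2  1. ] w 85.6 t 19.15
 turn first /45: [-0. -0.  0.] rows>= 1.0 | shift in final axes /150: [ 0.35 -0.07  0.56] in current axes [ 0.35 -0.07  0.56] rows>= 3.0
```

Run:
```python
from h import *
import pickle
np.set_printoptions(precision=1,suppress=True)
p=pickle.load(open('v7.pkl','rb'))[0]
h=cv2.cvtColor(p['img'],cv2.COLOR_RGB2HSV)
ye=cv2.inRange(h,(20,120,80),(38,255,255));dk=cv2.inRange(h[:,:,2],0,95);wh=cv2.inRange(h,(0,0,150),(180,60,255))
for y in range(82,156,2): print(y,''.join('Y' if ye[y,x] else '#' if dk[y,x] else '.' if wh[y,x] else ' ' for x in range(232,344)))
print(atz(p,(308.5,121),82,True),-np.array(p['R']).T@p['t'])
```

```text
82                                                                   Y                          YY                 
84     .....                                                         YY                         YY                 
86     .................                                             YY                         YY                 
88    ....  .......................                                 YYY                         YY                 
90    ...  ...................................            ......      Y                                            
92    ..   ...          .................................................                        YY                
94   ...   ...   YYYY  YY         .................................................              YY                
96   ...  .......          YY  YYY         .................................................     YY                
98  ....  ..................            YYYY        .................................................              
100  ...  .......   ....................          YYY...
[... 2565 characters left out ...]
                   ...................................               
146                                                                        ..........................               
148                                                                                  ...............                
150                                                                                          ......                 
152                                                                                                                 
154                                                                                                                 
[ 452.8 -319.8   82. ] [ 463.7 -317.6  405.9]
```

Run:
```python
from h import *
import pickle
np.set_printoptions(precision=1,suppress=True)
p=pickle.load(open('v7.pkl','rb'))[0]
print(atz(p,(307.3,120.5),84,True),atz(p,(308,121),158,True))
print([atz(p,q,78,True) for q in ((339,101),(330,149),(289,91),(277,138))])
to([453,-319.5,190],83.6)
for r in (83.6,): pass
```

```text
[ 451.7 -319.1   84. ] [ 455.  -319.2  158. ]
[array([ 486.8, -302.3,   78. ]), array([ 471.8, -352. ,   78. ]), array([ 436.2, -285.5,   78. ]), array([ 417.4, -333.5,   78. ])]
at [ 457.1 -383.8  264.2] rpy [-180.    -0.1   83.7] q [ 1.   0.6 -0.5  1.6  0.3  1.   0.3] F [-0.7  1.2  1. ] w 85.6 t 19.15
 turn first /45: [-0. -0.  0.] rows>= 1.0 | shift in final axes /150: [ 0.4 -0.1  0.5] in current axes [ 0.4 -0.1  0.5] rows>= 3.0
```

Emit:
{"method": "step_arm", "body": {
  "series": [
    [[0,0,0,0.213,-0.038,0,0],[0,0,0,0.213,-0.037,0,0],[0,0,0,0,0,0.2,0],[0,0,0,0,0,0.2,0],[0,0,0,0,0,0,0],[0,0,0,0,0,0,0]]
  ]
}}

```text
clock: 19.75
eef_pos: [453.0, -319.9, 204.9]
tool_rot: [-3.141, -0.001, 1.46]
force: [0.6, 0.1, 1.0]
width: 85.2
gripper_force: 0.0
```

Run:
```python
from h import *
import pickle
np.set_printoptions(precision=1,suppress=True)
p=snap('wrist','w8.png')
for X in ([453,-319,158],[453,-319,84],[453,-319,78]): print(proj(p,X,True))
h=cv2.cvtColor(p['img'],cv2.COLOR_RGB2HSV)
c=proj(p,[453,-319,120],True).astype(int)
ye=cv2.inRange(h,(20,120,80),(38,255,255));dk=cv2.inRange(h[:,:,2],0,95);wh=cv2.inRange(h,(0,0,150),(180,60,255))
print(c)
for y in range(c[1]-40,c[1]+40,2): print(y,''.join('Y' if ye[y,x] else '#' if dk[y,x] else '.' if wh[y,x] else ' ' for x in range(c[0]-50,c[0]+50)))
to([453,-319,103],83.6)
```

```text
[318.6 224.3]
[318.6 195.8]
[318.6 194.1]
[318 207]
167              ####   .....................................................                           
169         ....      .... ....................... .................................                    
171                 ..........  .    ........... .........................................              
173                .       .      .   .    ..   ..........................................              
175                                         . .   . .  ...................................              
177                                .   .    ..  ...... ..................................               
179                                  .        .     . .    ..............................               
181                                                           ..........................                
183                                            YYYYYYYYYYYY     ........................                
185                                         YYYYYYYYYYYYYYYYYY         ....... ........                
[... 2701 characters left out ...]
                              
239                                        Y                                                            
241                                                                                                     
243               Y                                                                                     
245               Y                                                                                     
at [ 453.6 -320.5  205.6] rpy [179.9   0.   83.6] q [ 0.9  0.6 -0.5  1.8  0.3  0.9  0.1] F [ 0.5 -0.2  0.8] w 85.5 t 19.8
 turn first /45: [0. 0. 0.] rows>= 1.0 | shift in final axes /150: [ 0.  -0.   0.7] in current axes [ 0.  -0.   0.7] rows>= 3.0
```

Emit:
{"method": "step_arm", "body": {
  "series": [
    [[0,0,0,0,0,0.25,0],[0,0,0,0,0,0.25,0],[0,0,0,0,0,0.13,0],[0,0,0,0,0,0.05,0],[0,0,0,0,0,0,0.3],[0,0,0,0,0,0,0.5],[0,0,0,0,0,0,0.7],[0,0,0,0,0,0,0.85],[0,0,0,0,0,0,1],[0,0,0,0,0,0,1],[0,0,0,0,0,0,1]]
  ]
}}

```text
clock: 20.9
eef_pos: [452.7, -321.0, 102.9]
tool_rot: [3.141, 0.0, 1.458]
force: [0.0, -0.2, 4.2]
width: 12.4
gripper_force: 58.4
```

Emit:
{"method": "step_arm", "body": {
  "series": [
    [[0,0,0,0,0,-0.05,1],[0,0,0,0,0,-0.15,1],[0,0,0,0,0,-0.2,1],[0,0,0,0,0,-0.2,1],[0,0,0,0,0,-0.14,1],[0,0,0,0.06,-0.005,0,1],[0,0,0,0.2,-0.014,0,1],[0,0,0,0.2,-0.014,0,1],[0,0,0,0.2,-0.014,0,1],[0,0,0,0.2,-0.014,0,1],[0,0,0,0.2,-0.014,0,1],[0,0,0,0.2,-0.014,0,1]]
  ]
}}

```text
clock: 22.1
eef_pos: [459.5, -129.6, 212.7]
tool_rot: [-3.14, -0.001, 1.459]
force: [-0.1, -0.7, -0.8]
width: 12.1
gripper_force: 58.4
```

Emit:
{"method": "step_arm", "body": {
  "series": [
    [[0,0,0,0.2,-0.014,0,1],[0,0,0,0.2,-0.014,0,1],[0,0,0,0.2,-0.014,0,1],[0,0,0,0.2,-0.014,0,1],[0,0,0,0.2,-0.014,0,1],[0,0,0,0.2,-0.014,0,1],[0,0,0,0.2,-0.014,0,1],[0,0,0,0.1,-0.004,0,1],[0,0,0,0,0,0,1],[0,0,0,0,0,0,1]]
  ]
}}

```text
clock: 23.1
eef_pos: [469.7, 93.2, 212.9]
tool_rot: [-3.14, 0.001, 1.459]
force: [0.3, -0.8, -1.0]
width: 12.2
gripper_force: 58.4
```

Run:
```python
from h import *
np.set_printoptions(precision=1,suppress=True)
s=snap('scene','s9.png');d=snap('side','d9.png')
for q in (s,d): 
    for k in('pen','button_top','plate_handle','pen_handle'):
        for r in ctrl.recognise(q,k)[:1]: print(k,np.array(r['centre']),round(r['score'],2))
to([470.7,93.7,160],83.6)
e=ctrl.read_state()['eef_pos']
for q in (s,d): print(proj(q,[e[0],e[1],e[2]+18]),proj(q,[e[0],e[1],e[2]-95]),proj(q,[470.7,94.5,38]))
```

```text
pen [319.4 152.9] 0.41
plate_handle [331.  196.5] 0.87
pen_handle [316.8 153. ] 0.45
pen [295.3 137.6] 0.6
plate_handle [325.8 187.4] 0.84
pen_handle [297.5 143. ] 0.57
at [470.7  93.5 213.5] rpy [180.    0.   83.5] q [ 0.1  0.5 -0.5  2.   0.3  0.8 -0.7] F [ 0.8 -0.4 -0.8] w 12.1 t 23.6
 turn first /45: [ 0.  0. -0.] rows>= 1.0 | shift in final axes /150: [ 0.  -0.   0.4] in current axes [ 0.  -0.   0.4] rows>= 2.0
[317.4 142.3] [318. 167.] [318.4 182.1]
[297.9 131.1] [299.6 160.6] [300.6 178.4]
```

Emit:
{"method": "step_arm", "body": {
  "series": [
    [[0,0,0,0,0,0.15,1],[0,0,0,0,0,0.2,1],[0,0,0,0,0,0.1,1],[0,0,0,0,0,0.02,1],[0,0,0,0,0,0.02,1],[0,0,0,0,0,0.02,1],[0,0,0,0,0,0,1]]
  ]
}}

```text
clock: 24.3
eef_pos: [471.0, 93.8, 137.4]
tool_rot: [3.141, -0.0, 1.458]
force: [0.1, 0.0, -0.1]
width: 12.1
gripper_force: 58.5
```

Emit:
{"method": "step_arm", "body": {
  "series": [
    [[0,0,0,0,0,0.01,1],[0,0,0,0,0,0.01,1],[0,0,0,0,0,0,1]]
  ]
}}

```text
clock: 24.6
eef_pos: [470.6, 93.7, 134.0]
tool_rot: [3.141, 0.0, 1.458]
force: [-0.0, 0.4, 0.8]
width: 12.3
gripper_force: 58.5
```

In the bore with no deck contact; pressing on.

Emit:
{"method": "step_arm", "body": {
  "series": [
    [[0,0,0,0,0,0.01,1],[0,0,0,0,0,0.01,1],[0,0,0,0,0,0,1]]
  ]
}}

```text
clock: 24.9
eef_pos: [470.8, 93.9, 131.0]
tool_rot: [3.141, -0.0, 1.458]
force: [-0.7, 0.1, 1.1]
width: 12.2
gripper_force: 58.5
```

Emit:
{"method": "step_arm", "body": {
  "series": [
    [[0,0,0,0,0,0.01,1],[0,0,0,0,0,0.007,1],[0,0,0,0,0,0,1],[0,0,0,0,0,0,1]]
  ]
}}

```text
clock: 25.3
eef_pos: [470.8, 93.9, 128.7]
tool_rot: [3.141, -0.0, 1.458]
force: [-0.4, -0.1, 4.5]
width: 12.9
gripper_force: 58.9
```

Emit:
{"method": "step_arm", "body": {
  "series": [
    [[0,0,0,0,0,0.008,1],[0,0,0,0,0,0,1],[0,0,0,0,0,0,1]]
  ]
}}

```text
clock: 25.6
eef_pos: [471.2, 94.1, 128.2]
tool_rot: [3.14, -0.0, 1.458]
force: [-2.3, -0.7, 13.4]
width: 12.7
gripper_force: 59.8
```

Emit:
{"method": "step_arm", "body": {
  "series": [
    [[0,0,0,0,0,-0.03,1],[0,0,0,0,0,-0.12,1],[0,0,0,0,0,-0.2,1],[0,0,0,0,0,-0.15,1],[0,0,0,0,0,-0.07,1],[0,0,0,-0.06,0.005,0,1],[0,0,0,-0.2,0.014,0,1],[0,0,0,-0.2,0.014,0,1],[0,0,0,-0.2,0.014,0,1],[0,0,0,-0.2,0.014,0,1],[0,0,0,-0.2,0.014,0,1],[0,0,0,-0.2,0.014,0,1]]
  ]
}}

```text
clock: 26.8
eef_pos: [461.1, -97.5, 211.2]
tool_rot: [-3.139, 0.0, 1.458]
force: [0.7, -0.2, -0.2]
width: 12.6
gripper_force: 58.4
```

Emit:
{"method": "step_arm", "body": {
  "series": [
    [[0,0,0,-0.2,0.014,0,1],[0,0,0,-0.2,0.014,0,1],[0,0,0,-0.2,0.014,0,1],[0,0,0,-0.2,0.014,0,1],[0,0,0,-0.2,0.014,0,1],[0,0,0,-0.2,0.014,0,1],[0,0,0,-0.2,0.014,0,1],[0,0,0,-0.1,0.004,0,1],[0,0,0,0,0,0,1],[0,0,0,0,0,0,1],[0,0,0,0,0,0,1]]
  ]
}}

```text
clock: 27.9
eef_pos: [452.8, -318.6, 212.5]
tool_rot: [-3.141, -0.001, 1.461]
force: [0.8, 0.7, -1.0]
width: 12.0
gripper_force: 58.4
```

Run:
```python
from h import *
p=snap('wrist','w10.png')
for i in range(3):
    to([452.7,-321.0,110],83.55); snap('side')
```

```text
at [ 452.9 -318.8  212.7] rpy [-1.7999e+02 -5.0000e-02  8.3700e+01] q [ 0.9   0.55 -0.51  1.8   0.34  0.88  0.12] F [ 1.   0.2 -0.6] w 12.6 t 27.95
 turn first /45: [-0.0002 -0.0011  0.0034] rows>= 1.0 | shift in final axes /150: [-1.460e-02  3.000e-04  6.848e-01] in current axes [-1.520e-02  4.000e-04  6.848e-01] rows>= 3.0
at [ 452.9 -319.1  212.8] rpy [ 1.800e+02 -3.000e-02  8.369e+01] q [ 0.9   0.55 -0.51  1.8   0.34  0.88  0.12] F [ 0.  -0.1 -0.5] w 12.6 t 28.0
 turn first /45: [ 0.     -0.0006  0.0031] rows>= 1.0 | shift in final axes /150: [-1.250e-02 -2.000e-04  6.856e-01] in current axes [-1.290e-02 -2.000e-04  6.856e-01] rows>= 3.0
at [ 452.9 -319.4  212.9] rpy [ 1.7999e+02 -1.0000e-02  8.3670e+01] q [ 0.9   0.55 -0.51  1.8   0.34  0.88  0.12] F [ 0.2 -0.4 -0.2] w 12.1 t 28.05
 turn first /45: [ 0.0002 -0.0003  0.0026] rows>= 1.0 | shift in final axes /150: [-1.060e-02 -2.000e-04  6.861e-01] in current axes [-1.070e-02 -4.000e-04  6.861e-01] rows>= 3.0
```

Emit:
{"method": "step_arm", "body": {
  "series": [
    [[0,0,0,0,0,0.12,1],[0,0,0,0,0,0.1,1],[0,0,0,0,0,0,1],[0,0,0,0,0,0,1],[0,0,0,0,0,0,1]]
  ]
}}

```text
clock: 28.6
eef_pos: [453.2, -320.8, 180.6]
tool_rot: [3.14, 0.001, 1.458]
force: [-0.1, 0.3, -0.9]
width: 12.6
gripper_force: 58.5
```

Emit:
{"method": "step_arm", "body": {
  "series": [
    [[0,0,0,0,0,0.04,1],[0,0,0,0,0,0.04,1],[0,0,0,0,0,0.05,1],[0,0,0,0,0,0.05,1],[0,0,0,0,0,0,1]]
  ]
}}

```text
clock: 29.1
eef_pos: [451.6, -320.4, 151.3]
tool_rot: [-3.139, -0.001, 1.458]
force: [0.1, 0.5, -0.0]
width: 12.3
gripper_force: 58.5
```

Emit:
{"method": "step_arm", "body": {
  "series": [
    [[0,0,0,0,0,0.1,1],[0,0,0,0,0,0.1,1],[0,0,0,0,0,0.06,1],[0,0,0,0,0,0.04,1],[0,0,0,0,0,0,1],[0,0,0,0,0,0,1]]
  ]
}}

```text
clock: 29.7
eef_pos: [452.9, -320.9, 108.0]
tool_rot: [3.141, 0.0, 1.458]
force: [-0.6, 0.5, -0.7]
width: 12.7
gripper_force: 58.4
```

Emit:
{"method": "step_arm", "body": {
  "series": [
    [[0,0,0,0,0,0.014,1],[0,0,0,0,0,0.012,1],[0,0,0,0,0,0.006,1],[0,0,0,0,0,0,1],[0,0,0,0,0,0,1]]
  ]
}}

```text
clock: 30.2
eef_pos: [452.5, -320.8, 103.0]
tool_rot: [3.141, 0.0, 1.458]
force: [1.5, 0.2, -0.1]
width: 12.3
gripper_force: 58.6
```

Open gently and withdraw straight up.

Emit:
{"method": "step_arm", "body": {
  "series": [
    [[0,0,0,0,0,0,0.8],[0,0,0,0,0,0,0.6],[0,0,0,0,0,0,0.4],[0,0,0,0,0,0,0.2],[0,0,0,0,0,0,0],[0,0,0,0,0,0,0],[0,0,0,0,0,-0.15,0],[0,0,0,0,0,-0.25,0],[0,0,0,0,0,-0.25,0],[0,0,0,0,0,-0.25,0],[0,0,0,0,0,-0.1,0],[0,0,0,0,0,0,0]]
  ]
}}

```text
clock: 31.4
eef_pos: [453.9, -321.5, 255.5]
tool_rot: [3.137, 0.003, 1.458]
force: [0.3, -0.5, -0.3]
width: 85.4
gripper_force: 0.0
```

Run:
```python
from h import *
np.set_printoptions(precision=1,suppress=True)
to([453,-319,260],83.6)
p=snap('wrist','w11.png');s=snap('scene')
for X in ([453,-319.5,158],[453,-319.5,84]): print(proj(p,X,True))
h=cv2.cvtColor(p['img'],cv2.COLOR_RGB2HSV); c=proj(p,[453,-319.5,100],True)
print('yel',blob(p,cv2.inRange(h,(20,120,80),(38,255,255)),c,30)[:2],'dk',blob(p,cv2.inRange(h[:,:,2],0,95),c,35)[:2])
for q in (p,s):
  for k in ('pen_handle','catch_left','catch_right','plate_handle'):
    for r in ctrl.recognise(q,k)[:1]: print(k,np.array(r['centre']),round(r['score'],2))
v=[544.8,40.9,-6.45]; c,sn=np.cos(np.radians(v[2])),np.sin(np.radians(v[2]))
print('expected plate handle scene',proj(s,[544.8,40.9,97.5]),'pen',proj(s,[453,-319.5,121]))
```

```text
at [ 453.9 -321.5  255.5] rpy [179.7   0.1  83.5] q [ 0.9  0.5 -0.5  1.8  0.3  1.   0.1] F [ 0.3 -0.5 -0.3] w 85.4 t 31.4
 turn first /45: [ 0.  0. -0.] rows>= 1.0 | shift in final axes /150: [ 0. -0. -0.] in current axes [ 0. -0. -0.] rows>= 1.0
[316.6 201.4]
[316.7 182.1]
yel [(212, [305, 170, 23, 19], array([316. , 177.6]))] dk [(410, [308, 176, 17, 31], array([315.9, 191.8]))]
pen_handle [315.2 185.9] 0.93
pen_handle [330.8 198.2] 0.71
catch_left [347.1 171.9] 0.42
catch_right [309.9 222.3] 0.56
plate_handle [331.2 198.3] 0.94
expected plate handle scene [330.5 193.1] pen [231.4 273.5]
```

```bash
python3 -c "
from cell import ctrl
print(ctrl.finish_job())"
```

```text
the job is handed in; nothing more can be done
None
```

I handed the job in at about 32 s: the plate is on the pins and latched (it held against a light upward pull), the start button was pressed until it bottomed out, and the pen is back upright in its white stand.

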